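# Make up two radio test kits

### The arm

A 6-joint arm with a two-finger parallel gripper is mounted at the origin on the work surface. World frame = base frame: x ahead of the robot, y to its left, z up, the work surface at z = 0. Lengths are in m, angles in rad, forces in N, time in s.
With the tool pointing down it reaches from about 0.375 to 0.975 m from the base axis. Payload 3.8 kg.
Tool frame: the origin (TCP) lies at the very end of the fingers, on their centre line; the grasp point (between the pads) lies pinch_z behind it (pinch_z is the distance from the TCP to the grasp point, in m); z points along the fingers, y is the direction in which the jaws open and shut (so a half turn about z gives the same grasp; the last joint's range is limited). The gripper opens to 85 mm and grips with 20 to 120 N. Pads are 22 mm wide; open, the fingers measure 114 mm over their backs; the gripper's body (76 mm by 85 mm) begins 54 mm behind the grasp point. The pads swing forward as they close: fully open they stand 13 mm farther back than shut.
Start: joints at [-1.157, 0.264, 1.604, -0, 1.274, -0.037], TCP at [0.294, -0.608, 0.231] pointing down, gripper open.
Joint ranges: [-2.63, 2.63], [-0.94, 2.18], [0.31, 2.57], [-1.31, 4.45], [0, 2.66], [-2.55, 2.55]. Speed limits (rad/s): [2.57, 2.57, 3.14, 3.14, 3.14, 3.14].

### API

Orientations are given as a rotation vector (axis times angle).
In Python, from plant import sense, read_camera, job_done, pinch_z gives the robot as it stands.
- The arm moves only by the tool arm_command, never from a script. Its argument "rows" is a list of rows, each an object of numbers: "tx", "ty", "tz": the shift along the tool's x, y, z in mm; "ax", "ay", "az": the turn, a rotation vector about the tool's x, y, z in rad; "hand": the closure in counts, from 0 (fully open) to 255 (shut). In form: [{"tx": .., "ty": .., "tz": .., "ax": .., "ay": .., "az": .., "hand": ..}, ...]. A call has exactly 8 rows; each row shifts and turns the commanded pose from where the row before left it, along the tool's axes as they then stand; what a row does not reach is not made up. A row lasts 1/8 s, in which the tool goes at most 62.5 mm and 10.7 degrees, less where a joint would pass 70% of its speed; a pose out of reach is approached as far as the arm can. A call is refused whole if a number of a shift passes 62.5 or a number of a turn 0.188, either way. A call with a gripper value outside its range is refused whole. The fingers move at their own pace and stop on an object; "grip_force" is the grip in N (left out, the last holds). Time passes only in rows, so rows that do not move let the fingers close, or fill a call up. It gives the time, the measured TCP pose, the force and the opening at its end, in the units of the state.
- sense(): the state, without advancing time (a new reading comes with each control period).
- read_camera(name): name is "scene" or "top" or "wrist"; returns a dict with "pixels" (384x512x3 uint8, blue, green, red), "fx", "fy", "cx", "cy" (pixels), "extrinsics" (4x4, takes a point from world to camera coordinates). Camera axes: x right, y down, z forward; pixel columns grow to the right and rows downward; lengths in m; the calibration is good to about 2 mm. A picture is of the moment at which its call begins. There is no depth.
- job_done(): hands the job in, once; it reports no verdict.
The state is a dict: "time_s": time; "q": joint angles; "qvel": joint speeds; "effort": joint torques, N m; "ee_pos": TCP position; "orientation": TCP orientation; "contact_force": force on the tool from outside, world axes, zero at the start; "wrist_torque": the same for the moment, N m; "finger_gap": opening from 0.0 (shut) to 1.0 (fully open).
Only numpy, scipy, OpenCV 4.12 (cv2) and the standard library are available. Lean on these libraries where they do the work, as an engineer would, in place of code of your own. Each camera call takes 0.05 s, during which the arm holds its last target. There are 200 camera calls.

### The job

Make up the two test kits from the parts on the bench: in the blue tray stand the red-banded attenuator on the red square, the copper filter box in the plain middle compartment with its long side running along the length of the tray, and the antenna on the black disc; in the yellow tray stand the white-banded attenuator on the white square and the black dummy load in the plain compartment. Set each part down gently, upright, flat on the tray's floor and about in the middle of its compartment, and leave the green-banded attenuator, the pot and the wrench undisturbed.

Things in the scene. Friction and masses are not known exactly. Their poses are not given: they have to be found in the camera images.
- att_red_mid (a point): Red attenuator: finned aluminium barrel, 32 mm diameter and 52 mm tall, standing upright, with a red band round its upper half and a small brass connector (10 mm diameter) on top, 64 mm tall in all, 140 g. The point is on its axis, 32 mm above its foot; z up
- att_white_mid (a point): White attenuator: finned aluminium barrel, 32 mm diameter and 52 mm tall, standing upright, with a white band round its upper half and a small brass connector (10 mm diameter) on top, 64 mm tall in all, 140 g. The point is on its axis, 32 mm above its foot; z up
- att_green_mid (a point): Green attenuator, belongs to neither kit and stays where it is: finned aluminium barrel, 32 mm diameter and 52 mm tall, standing upright, with a green band round its upper half and a small brass connector (10 mm diameter) on top, 64 mm tall in all, 140 g. The point is on its axis, 32 mm above its foot; z up
- filter_mid (a point): Filter: upright copper-coloured box, 30 mm (its x) by 48 mm (its y) by 44 mm tall (a cover plate overlaps by 1 mm all round at its top), with two brass connectors and four screws on top, 56 mm tall in all, 180 g. The point is 28 mm above the centre of its underside; z up
- load_mid (a point): Dummy load: black finned square block, 38 x 38 mm and 48 mm tall, with one brass connector on top, 60 mm tall in all, 160 g. The point is 30 mm above the centre of its underside; x and y are square to its sides, z up
- antenna_mid (a point): Stub antenna: black rod 12 mm in diameter standing on a heavy black round foot (40 mm diameter, 16 mm high) with a brass collar (16 mm diameter) from 16 to 24 mm, 110 mm tall in all, 150 g. The point is on its axis, 55 mm above the underside of the foot; z up
- blue_tray: Blue kit tray, fixed to the bench, 78 mm (x) by 214 mm (y), floor 4 mm thick, walls and dividers 4 mm thick with their tops 14 mm above the bench. Origin at the centre of its underside, on the bench; z up. Three compartments, each 70 mm (x) by 66 mm (y) inside, in a row along y: the one with the red square on its floor centred at y = +70 mm, the one with the plain blue floor at y = 0, the one with the black disc on its floor at y = -70 mm (all at x = 0, in the tray's frame)
- yellow_tray: Yellow kit tray, fixed to the bench, 78 mm (x) by 144 mm (y), floor, walls and dividers as on the blue tray. Origin at the centre of its underside, on the bench; z up. Two compartments, each 70 mm (x) by 66 mm (y) inside: the one with the white square on its floor centred at y = +35 mm, the one with the plain yellow floor at y = -35 mm (both at x = 0, in the tray's frame)
- pot_mid (a point): Small empty white ceramic pot for connector caps, 36 mm diameter, 34 mm tall, loose; not to be disturbed. The point is on its axis, 17 mm above the bench; z up
- wrench_mid (a point): Open-ended wrench, 150 mm long, lying on the bench along its x; not to be disturbed. The point is near its middle, 4 mm above the bench
Things that resemble listed ones, but are neither listed nor needed, are in the scene too. What is shaped like the part that bears antenna_mid but pink is not meant.

How it is judged:
By the outcome, as a careful person would: the job done as asked, in the order asked, and still so for the second after the job is handed in, with the robot touching nothing.
It also fails if it takes over 115 s, if anything falls off the work surface, if the arm or the gripper's body presses on something with over 40 N, if the wrist force passes 120 N, or if a joint passes its speed limit or range.

## Working session

There is one attempt and no reset: what is moved stays moved. The work goes in short steps, Python scripts to look and compute and a tool call to move; the robot and the scene stay as the last step left them, time stands still between calls to the robot, and variables do not carry over. Pictures are saved under pics/ and viewed, about 12 in all and at most 16, crops included, and the job is handed in when it is done.

Besides the shell and the picture viewer there is one more tool, called after "Emit:" by a JSON object that holds its "fn" and its "kwargs". arm_command: Moves the arm, as the interface text tells. Its arguments: {"type":"object","properties":{"rows":{"type":"array","items":{"type":"object","properties":{"tx":{"type":"number"},"ty":{"type":"number"},"tz":{"type":"number"},"ax":{"type":"number"},"ay":{"type":"number"},"az":{"type":"number"},"hand":{"type":"number"}}}},"grip_force":{"type":"number"}},"required":["rows"]}

```bash
mkdir -p pics; ls; python3 - <<'E'
from plant import sense, read_camera, pinch_z
import cv2,pickle,numpy as np
print(pinch_z, sense())
for n in ("scene","top"):
    r=read_camera(n); pickle.dump(r,open(f'{n}.pkl','wb'))
    cv2.imwrite(f'pics/{n}0.png',cv2.resize(r["pixels"],(800,600),interpolation=cv2.INTER_CUBIC))
    print(n,r["fx"],r["fy"],r["cx"],r["cy"]);print(np.round(np.array(r["extrinsics"]),4).tolist())
E
```

```text
pics
0.0187 {'time_s': 0.0, 'q': array([-1.15688222e+00,  2.64749512e-01,  1.60536035e+00,  3.61144280e-05,
        1.27369618e+00, -3.68830535e-02]), 'qvel': array([-1.64173762e-04,  6.26202604e-04,  4.92684009e-04, -2.78772061e-04,
       -1.52710100e-04,  3.66877912e-05]), 'effort': array([-6.25721077e-04, -5.15110660e+01, -3.67324018e+01, -1.57577065e-04,
        1.27899661e-02, -4.28550464e-06]), 'ee_pos': array([ 0.29381501, -0.60689664,  0.22997184]), 'orientation': array([-3.06000457e+00, -7.01626263e-01,  5.97873364e-04]), 'contact_force': array([ 0.0902677 , -0.10538042, -0.16344355]), 'wrist_torque': array([-0.03083383,  0.03669466,  0.00119659]), 'finger_gap': 1.0012456056064276}
scene 493.5772689173923 493.5772689173923 257.29438877519283 181.5982739185185
[[-0.8552, 0.5182, -0.0087, 0.4668], [0.4127, 0.6708, -0.6162, -0.1336], [-0.3135, -0.5305, -0.7876, 1.2823], [0.0, 0.0, 0.0, 1.0]]
top 446.1685994183978 446.1685994183978 251.1576364612572 187.3599406203838
[[-0.0197, -0.9997, -0.0145, -0.0341], [-0.9816, 0.022, -0.1898, 0.5352], [0.19, 0.0105, -0.9817, 0.9404], [0.0, 0.0, 0.0, 1.0]]
```

View pics/top0.png

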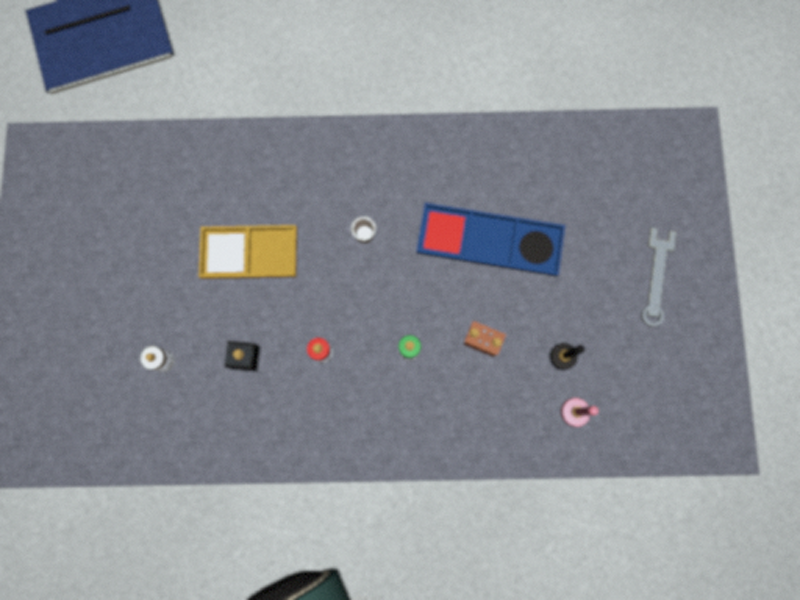

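View pics/scene0.png

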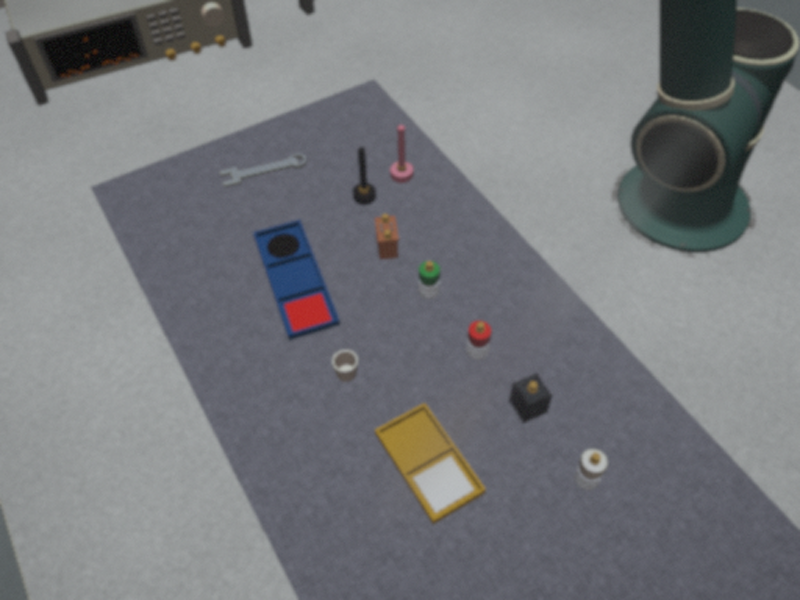

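Top view (800-px scale): white attenuator (152,357), load (242,355), red (318,348), green (409,346), filter (485,339), black antenna (565,355), pink look‑alike antenna (576,411), pot (363,228), yellow tray (248,252), blue tray (490,240), wrench (657,275). The scene view shows the same layout. The black antenna at (565,355) is the one meant, since the pink one is excluded.

```bash
cat > h.py <<'E'
import numpy as np,cv2,pickle
def ray(r,u,v,z):
    E=np.array(r["extrinsics"]);R,t=E[:3,:3],E[:3,3];c=-R.T@t
    d=R.T@np.array([(u-r["cx"])/r["fx"],(v-r["cy"])/r["fy"],1]);return c+d*(z-c[2])/d[2]
def hsv(r): return cv2.cvtColor(cv2.resize(r["pixels"],None,fx=4,fy=4,interpolation=cv2.INTER_CUBIC),cv2.COLOR_BGR2HSV)
def blobs(r,lo,hi,box=None,amin=60):
    m=cv2.inRange(hsv(r),np.array(lo),np.array(hi))
    if box is not None:
        k=np.zeros_like(m);a=[int(4*b) for b in box];k[a[1]:a[3],a[0]:a[2]]=255;m&=k
    out=[]
    for c in cv2.findContours(m,cv2.RETR_EXTERNAL,cv2.CHAIN_APPROX_NONE)[0]:
        if cv2.contourArea(c)<amin:continue
        M=cv2.moments(c);out.append((np.array([M['m10'],M['m01']])/M['m00']/4-.375,cv2.contourArea(c)/16,c))
    return sorted(out,key=lambda o:-o[1])
def rect(r,c,z):
    p=np.array([ray(r,u/4-.375,v/4-.375,z)[:2] for u,v in c.reshape(-1,2)],np.float32)*1000
    (cx,cy),(w,h),a=cv2.minAreaRect(p)
    if w>h: w,h,a=h,w,a-90
    return (round(cx),round(cy)),(round(w),round(h)),round((a+90)%180-90,1)  # mm; a: direction of SHORT side
E
python3 - <<'E'
from h import *
S=1.5625
T=pickle.load(open('top.pkl','rb'));C=pickle.load(open('scene.pkl','rb'))
bx=lambda x,y,w,h=None:((x-w)/S,(y-(h or w))/S,(x+w)/S,(y+(h or w))/S)
def show(n,r,b,z,k=2):
    for c,a,ct in b[:k]: print(n,np.round(c,1),round(a),'pt',np.round(1000*ray(r,*c,z)[:2]),'rect',rect(r,ct,z))
show('blue',T,blobs(T,(105,120,30),(130,255,255),bx(490,240,90,50)),.014,1)
show('redsq',T,blobs(T,(0,150,120),(8,255,255),bx(445,232,40)),.004,1)
show('disc',T,blobs(T,(0,0,0),(180,140,50),bx(536,247,25)),.004,1)
show('yel',T,blobs(T,(15,120,60),(32,255,255),bx(248,252,65,45)),.014,1)
show('whsq',T,blobs(T,(0,0,170),(180,60,255),bx(225,252,30)),.004,1)
show('redatt',T,blobs(T,(0,120,90),(8,255,255),bx(318,348,22)),.052,1)
show('whatt',T,blobs(T,(0,0,170),(180,60,255),bx(152,357,22)),.052,1)
show('green',T,blobs(T,(45,100,60),(80,255,255),bx(409,346,22)),.052,1)
show('filter',T,blobs(T,(3,80,60),(25,255,255),bx(485,339,30)),.046,1)
show('load',T,blobs(T,(0,0,0),(180,255,55),bx(242,355,30)),.048,1)
show('foot',T,blobs(T,(0,0,0),(180,255,60),bx(560,357,17,20)),.016,1)
show('pot',T,blobs(T,(0,0,150),(180,60,255),bx(363,228,22)),.034,1)
br=((10,70,80),(30,255,255))
for n,p,z in [('redatt',(318,348),.064),('whatt',(152,357),.064),('load',(242,355),.060),('antcollar',(565,355),.024)]:
    show('brass '+n,T,blobs(T,*br,bx(*p,12),20),z,1)
for n,p,z in [('redatt',(480,326),.064),('whatt',(595,458),.064),('load',(533,386),.060),('antcollar',(363,187),.024)]:
    show('sc brass '+n,C,blobs(C,*br,bx(*p,13),20),z,1)
E
```

```text
blue [313.9 152.7] 2851 pt [ 621. -193.] rect ((621, -192), (78, 212), -10.9)
redsq [284.  148.4] 419 pt [ 635. -124.] rect ((636, -124), (48, 53), 78.9)
disc [342.9 157.8] 253 pt [ 609. -262.] rect ((609, -262), (43, 44), -46.5)
yel [158.4 160.8] 1941 pt [610. 171.] rect ((610, 171), (78, 143), -0.2)
whsq [144.1 161.5] 560 pt [611. 207.] rect ((612, 207), (56, 60), 89.8)
redatt [203.4 223. ] 137 pt [457.  61.] rect ((457, 61), (29, 30), -64.4)
whatt [ 96.5 228.5] 161 pt [450. 295.] rect ((450, 296), (31, 32), -44.3)
green [261.7 221.3] 143 pt [458. -67.] rect ((458, -67), (29, 30), 88.8)
filter [309.8 216.5] 338 pt [ 467. -173.] rect ((467, -173), (35, 50), -24.5)
load [158.3 229.1] 117 pt [446. 160.] rect ((449, 168), (36, 43), -6.2)
foot [360.3 227.6] 202 pt [ 443. -289.] rect ((443, -289), (35, 37), -9.4)
pot [232.  145.5] 212 pt [637.  -3.] rect ((637, -3), (38, 40), 39.0)
brass redatt [202.8 222.5] 23 pt [457.  61.] rect ((457, 61), (11, 12), 90.0)
brass whatt [ 95.8 228.2] 14 pt [449. 293.] rect ((450, 293), (9, 10), -44.2)
brass load [151.9 226.3] 41 pt [451. 172.] rect ((451, 172), (15, 17), -45.0)
brass antcollar [360.  227.7] 29 pt [ 442. -287.] rect ((443, -287), (14, 19), -71.0)
sc brass redatt [307.  208.9] 23 pt [459.  63.] rect ((459, 62), (9, 17), -34.9)
sc brass whatt [380.6 293. ] 25 pt [451. 295.] rect ((451, 295), (9, 13), -71.4)
sc brass load [340.5 247.2] 43 pt [453. 174.] rect ((453, 174), (14, 19), -37.4)
sc brass antcollar [232.1 121.5] 8 pt [ 448. -286.] rect ((449, -286), (9, 13), 40.5)
```

```bash
cat > go.py <<'E'
# usage: go.py x y z psi_deg [mm, tool-x yaw] : remaining shift in tool axes (mm) and turn (rad)
import sys,numpy as np
from scipy.spatial.transform import Rotation as Ro
from plant import sense
s=sense();R=Ro.from_rotvec(s["orientation"]);M=R.as_matrix();p=s["ee_pos"]*1000
psi=np.degrees(np.arctan2(M[1,0],M[0,0]))
print('t',round(s["time_s"],2),'p',np.round(p,1),'psi',round(psi,1),'tilt',np.round(M[:2,2],4),'gap',round(s["finger_gap"],3),'F',np.round(s["contact_force"],1))
a=[float(v) for v in sys.argv[1:]]
if a:
    d=np.array(a[:3])-p;print('shift with present yaw',np.round(R.inv().apply(d),1))
    if len(a)>3:
        q=np.radians(a[3]); N=np.array([[np.cos(q),np.sin(q),0],[np.sin(q),-np.cos(q),0],[0,0,-1]])
        w=Ro.from_matrix(M.T@N);print('turn',np.round(w.as_rotvec(),4),'shift after turn',np.round(N.T@d,1))
E
python3 go.py 458 62 230 79.3
python3 -c "
import pickle,cv2
c=pickle.load(open('scene.pkl','rb'))['pixels'][70:180,200:300]
t=pickle.load(open('top.pkl','rb'))['pixels'][200:290,330:412]
import numpy as np
cv2.imwrite('pics/ant.png',np.hstack([cv2.resize(c,(400,440),interpolation=3),cv2.resize(t,(400,440),interpolation=3)]))"
```

```text
t 0.1 p [ 293.8 -607.   230.1] psi 25.8 tilt [-0.0008  0.0019] gap 0.997 F [-0.1 -0.2  0.3]
shift with present yaw [ 439.2 -530.6    1.2]
turn [-0.0019 -0.001  -0.9333] shift after turn [6.878e+02 3.710e+01 1.000e-01]
```

View pics/ant.png

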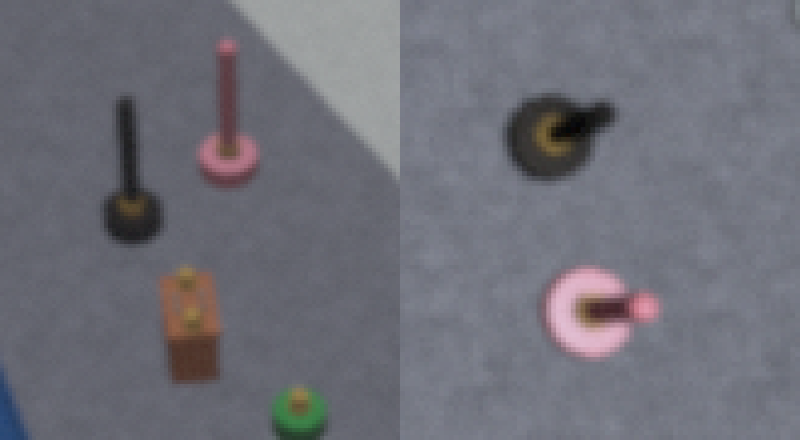

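The crop shows two antennas: black (left half 130,215; right half 548,137) and pink (228,158; 588,312). The black one is meant. I'll go to the red attenuator first.

Emit:
{"fn": "arm_command", "kwargs": {"rows": [{"tx":36.6,"ty":-44.2,"hand":75},{"tx":36.6,"ty":-44.2,"hand":75},{"tx":36.6,"ty":-44.2,"hand":75},{"tx":36.6,"ty":-44.2,"hand":75},{"tx":36.6,"ty":-44.2,"hand":75},{"tx":36.6,"ty":-44.2,"hand":75},{"tx":36.6,"ty":-44.2,"hand":75},{"tx":36.6,"ty":-44.2,"hand":75}], "grip_force": 40}}

```text
validation failed for argument at $.ro...
```

Emit:
{"fn": "arm_command", "kwargs": {"rows": [{"tx":36.6,"ty":-44.2,"hand":75},{"tx":36.6,"ty":-44.2,"hand":75},{"tx":36.6,"ty":-44.2,"hand":75},{"tx":36.6,"ty":-44.2,"hand":75,"az":-0.18},{"az":-0.18,"hand":75},{"az":-0.18,"hand":75},{"az":-0.18,"hand":75},{"az":-0.18,"hand":75}]}}

```text
validation failed for argument at $.ro...
```

```bash
python3 go.py 458 62 100 79.3; python3 - <<'E'
from plant import read_camera
import cv2,pickle
r=read_camera("wrist");pickle.dump(r,open('w1.pkl','wb'));cv2.imwrite('pics/w1.png',r["pixels"])
E
```

```text
t 0.1 p [ 293.8 -607.   230.1] psi 25.8 tilt [-0.0008  0.0019] gap 0.997 F [-0.1 -0.2  0.3]
shift with present yaw [ 439.2 -530.3  131.2]
turn [-0.0019 -0.001  -0.9333] shift after turn [687.8  37.1 130.1]
```

View pics/w1.png

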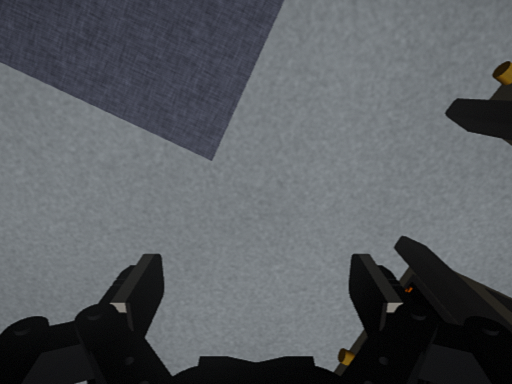

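The move was refused because every field must be given. The picture is from the start pose: fingers at (150,280) and (370,280), bench corner at (212,158), instrument at the right. I'll resend in full.

Emit:
{"fn": "arm_command", "kwargs": {"rows": [{"tx":36.6,"ty":-44.2,"tz":0,"ax":0,"ay":0,"az":0,"hand":75},{"tx":36.6,"ty":-44.2,"tz":0,"ax":0,"ay":0,"az":0,"hand":75},{"tx":36.6,"ty":-44.2,"tz":0,"ax":0,"ay":0,"az":0,"hand":75},{"tx":36.6,"ty":-44.2,"tz":0,"ax":0,"ay":0,"az":0,"hand":75},{"tx":36.6,"ty":-44.2,"tz":0,"ax":0,"ay":0,"az":0,"hand":75},{"tx":36.6,"ty":-44.2,"tz":0,"ax":0,"ay":0,"az":0,"hand":75},{"tx":36.6,"ty":-44.2,"tz":0,"ax":0,"ay":0,"az":0,"hand":75},{"tx":36.6,"ty":-44.2,"tz":0,"ax":0,"ay":0,"az":0,"hand":75}], "grip_force": 40}}

```text
time_s: 1.15
ee_pos: [0.4035, -0.1599, 0.2312]
orientation: [3.062, 0.701, 0.001]
contact_force: [0.7, -0.4, 0.1]
finger_gap: 0.706
```

Emit:
{"fn": "arm_command", "kwargs": {"rows": [{"tx":36.6,"ty":-44.2,"tz":0,"ax":0,"ay":0,"az":0,"hand":75},{"tx":36.6,"ty":-44.2,"tz":0,"ax":0,"ay":0,"az":0,"hand":75},{"tx":36.6,"ty":-44.2,"tz":0,"ax":0,"ay":0,"az":0,"hand":75},{"tx":36.6,"ty":-44.2,"tz":0,"ax":0,"ay":0,"az":-0.18,"hand":75},{"tx":0,"ty":0,"tz":0,"ax":0,"ay":0,"az":-0.18,"hand":75},{"tx":0,"ty":0,"tz":0,"ax":0,"ay":0,"az":-0.18,"hand":75},{"tx":0,"ty":0,"tz":0,"ax":0,"ay":0,"az":-0.18,"hand":75},{"tx":0,"ty":0,"tz":0,"ax":0,"ay":0,"az":-0.18,"hand":75}]}}

```text
time_s: 2.15
ee_pos: [0.458, 0.0613, 0.2309]
orientation: [-2.445, -1.972, 0.001]
contact_force: [0.4, -0.5, -0.5]
finger_gap: 0.705
```

```bash
python3 go.py 458 62 18 79.3; python3 - <<'E'
from plant import read_camera
import cv2,pickle
r=read_camera("wrist");pickle.dump(r,open('w1.pkl','wb'));cv2.imwrite('pics/w2.png',r["pixels"])
from h import *
for c,a,ct in blobs(r,(0,150,90),(8,255,255))[:2]:print(c,a,1000*ray(r,*c,.052))
for c,a,ct in blobs(r,(10,90,80),(30,255,255))[:5]:print('brass',c,a,1000*ray(r,*c,.064))
E
```

```text
t 2.15 p [458.   61.3 230.9] psi 77.8 tilt [-0.0007 -0.0001] gap 0.705 F [ 0.4 -0.5 -0.5]
shift with present yaw [  0.7  -0.  212.9]
turn [-0.0006  0.0002 -0.027 ] shift after turn [ 7.000e-01 -1.000e-01  2.129e+02]
[418.59573275 269.1041551 ] 1462.8125 [614.16397621 -90.52723753  52.        ]
[254.30808961 170.68183695] 649.65625 [456.55523204  61.2683102   52.        ]
brass [382.19889516  55.89046518] 6650.1875 [590.29933315 142.21340076  64.        ]
brass [303.14577015 342.40416904] 659.5 [ 469.05118767 -153.01876114   64.        ]
brass [222.16806469  57.43073821] 185.34375 [451.50664807 171.10266992  64.        ]
brass [254.2593493  172.23978099] 131.75 [456.86916451  62.6480495   64.        ]
brass [279.50443759 280.444787  ] 111.5 [457.76870244 -63.68910521  64.        ]
```

View pics/w2.png

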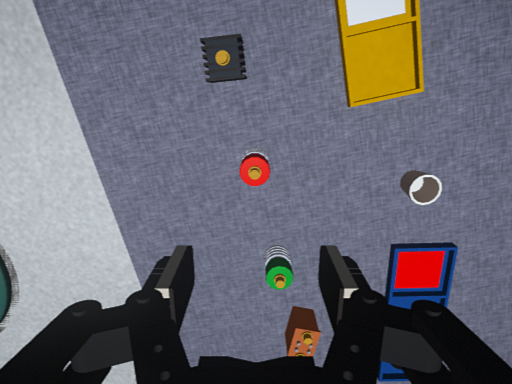

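Wrist view: red attenuator at (254,171), green at (279,272), load at (222,58). The red position measured here, (457,62), agrees with the top view. I'll descend and grip.

Emit:
{"fn": "arm_command", "kwargs": {"rows": [{"tx":0.5,"ty":0,"tz":50,"ax":0,"ay":0,"az":-0.027,"hand":75},{"tx":0,"ty":0,"tz":50,"ax":0,"ay":0,"az":0,"hand":75},{"tx":0,"ty":0,"tz":50,"ax":0,"ay":0,"az":0,"hand":75},{"tx":0,"ty":0,"tz":35,"ax":0,"ay":0,"az":0,"hand":75},{"tx":0,"ty":0,"tz":10,"ax":0,"ay":0,"az":0,"hand":75},{"tx":0,"ty":0,"tz":8,"ax":0,"ay":0,"az":0,"hand":75},{"tx":0,"ty":0,"tz":6,"ax":0,"ay":0,"az":0,"hand":75},{"tx":0,"ty":0,"tz":4,"ax":0,"ay":0,"az":0,"hand":75}]}}

```text
time_s: 3.2
ee_pos: [0.4596, 0.0618, 0.0191]
orientation: [2.424, 1.996, 0.003]
contact_force: [0.4, -0.2, 0.1]
finger_gap: 0.708
```

Emit:
{"fn": "arm_command", "kwargs": {"rows": [{"tx":0,"ty":0,"tz":0,"ax":0,"ay":0,"az":0,"hand":120},{"tx":0,"ty":0,"tz":0,"ax":0,"ay":0,"az":0,"hand":140},{"tx":0,"ty":0,"tz":0,"ax":0,"ay":0,"az":0,"hand":160},{"tx":0,"ty":0,"tz":0,"ax":0,"ay":0,"az":0,"hand":200},{"tx":0,"ty":0,"tz":0,"ax":0,"ay":0,"az":0,"hand":255},{"tx":0,"ty":0,"tz":0,"ax":0,"ay":0,"az":0,"hand":255},{"tx":0,"ty":0,"tz":0,"ax":0,"ay":0,"az":0,"hand":255},{"tx":0,"ty":0,"tz":0,"ax":0,"ay":0,"az":0,"hand":255}]}}

```text
time_s: 4.2
ee_pos: [0.4586, 0.0618, 0.0188]
orientation: [-2.425, -1.997, -0.0]
contact_force: [-2.3, 0.6, 5.2]
finger_gap: 0.367
```

```bash
python3 go.py 634 -124 130 79.3
```

```text
t 4.2 p [458.6  61.8  18.8] psi 78.9 tilt [0.0001 0.0001] gap 0.367 F [-2.3  0.6  5.2]
shift with present yaw [-148.7  207.8 -111.2]
turn [ 0.0001 -0.0001 -0.0062] shift after turn [-150.   206.9 -111.2]
```

Emit:
{"fn": "arm_command", "kwargs": {"rows": [{"tx":0,"ty":0,"tz":-21,"ax":0,"ay":0,"az":0,"hand":255},{"tx":0,"ty":0,"tz":-40,"ax":0,"ay":0,"az":0,"hand":255},{"tx":0,"ty":0,"tz":-50,"ax":0,"ay":0,"az":0,"hand":255},{"tx":-29.8,"ty":41.6,"tz":0,"ax":0,"ay":0,"az":0,"hand":255},{"tx":-29.8,"ty":41.6,"tz":0,"ax":0,"ay":0,"az":0,"hand":255},{"tx":-29.8,"ty":41.6,"tz":0,"ax":0,"ay":0,"az":0,"hand":255},{"tx":-29.8,"ty":41.6,"tz":0,"ax":0,"ay":0,"az":0,"hand":255},{"tx":-29.8,"ty":41.6,"tz":0,"ax":0,"ay":0,"az":0,"hand":255}]}}

```text
time_s: 5.2
ee_pos: [0.6348, -0.1257, 0.1286]
orientation: [-2.425, -1.997, 0.0]
contact_force: [1.1, 1.3, -0.4]
finger_gap: 0.365
```

```bash
python3 go.py 634 -124 22.8 79.3
```

```text
t 5.2 p [ 634.8 -125.7  128.6] psi 78.9 tilt [-0.0004  0.0002] gap 0.365 F [ 1.1  1.3 -0.4]
shift with present yaw [  1.5  -1.1 105.8]
turn [-0.0004 -0.0001 -0.0065] shift after turn [  1.6  -1.1 105.8]
```

Emit:
{"fn": "arm_command", "kwargs": {"rows": [{"tx":1.5,"ty":-1,"tz":40,"ax":0,"ay":0,"az":0,"hand":255},{"tx":0,"ty":0,"tz":35,"ax":0,"ay":0,"az":0,"hand":255},{"tx":0,"ty":0,"tz":15,"ax":0,"ay":0,"az":0,"hand":255},{"tx":0,"ty":0,"tz":7,"ax":0,"ay":0,"az":0,"hand":255},{"tx":0,"ty":0,"tz":4,"ax":0,"ay":0,"az":0,"hand":255},{"tx":0,"ty":0,"tz":2,"ax":0,"ay":0,"az":0,"hand":255},{"tx":0,"ty":0,"tz":1,"ax":0,"ay":0,"az":0,"hand":255},{"tx":0,"ty":0,"tz":0,"ax":0,"ay":0,"az":0,"hand":255}]}}

```text
time_s: 6.2
ee_pos: [0.6337, -0.1228, 0.0259]
orientation: [2.424, 1.997, 0.001]
contact_force: [-1.1, -1.0, -0.2]
finger_gap: 0.365
```

```bash
python3 go.py 634 -124 22.8 79.3
```

```text
t 6.2 p [ 633.7 -122.8   25.9] psi 78.9 tilt [ 0.001  -0.0002] gap 0.365 F [-1.1 -1.  -0.2]
shift with present yaw [-1.1  0.5  3.1]
turn [ 0.001   0.     -0.0062] shift after turn [-1.1  0.5  3.1]
```

Emit:
{"fn": "arm_command", "kwargs": {"rows": [{"tx":0,"ty":0,"tz":1,"ax":0,"ay":0,"az":0,"hand":255},{"tx":0,"ty":0,"tz":1,"ax":0,"ay":0,"az":0,"hand":255},{"tx":0,"ty":0,"tz":0.7,"ax":0,"ay":0,"az":0,"hand":255},{"tx":0,"ty":0,"tz":0.3,"ax":0,"ay":0,"az":0,"hand":255},{"tx":0,"ty":0,"tz":0,"ax":0,"ay":0,"az":0,"hand":255},{"tx":0,"ty":0,"tz":0,"ax":0,"ay":0,"az":0,"hand":255},{"tx":0,"ty":0,"tz":0,"ax":0,"ay":0,"az":0,"hand":255},{"tx":0,"ty":0,"tz":0,"ax":0,"ay":0,"az":0,"hand":255}]}}

```text
time_s: 7.2
ee_pos: [0.6333, -0.1228, 0.0228]
orientation: [-2.425, -1.997, 0.0]
contact_force: [-2.7, 0.5, 5.8]
finger_gap: 0.366
```

```bash
python3 go.py 634 -124 22.8 79.3
```

```text
t 7.2 p [ 633.3 -122.8   22.8] psi 78.9 tilt [-0.0001 -0.    ] gap 0.366 F [-2.7  0.5  5.8]
shift with present yaw [-1.   0.9  0. ]
turn [-0.      0.     -0.0063] shift after turn [-1.   0.9  0. ]
```

Contact felt, about 5 N. I'll release and lift.

Emit:
{"fn": "arm_command", "kwargs": {"rows": [{"tx":0,"ty":0,"tz":0,"ax":0,"ay":0,"az":0,"hand":140},{"tx":0,"ty":0,"tz":0,"ax":0,"ay":0,"az":0,"hand":110},{"tx":0,"ty":0,"tz":0,"ax":0,"ay":0,"az":0,"hand":75},{"tx":0,"ty":0,"tz":0,"ax":0,"ay":0,"az":0,"hand":75},{"tx":0,"ty":0,"tz":-30,"ax":0,"ay":0,"az":0,"hand":75},{"tx":0,"ty":0,"tz":-50,"ax":0,"ay":0,"az":0,"hand":75},{"tx":0,"ty":0,"tz":-60,"ax":0,"ay":0,"az":0.12,"hand":75},{"tx":0,"ty":0,"tz":0,"ax":0,"ay":0,"az":0.114,"hand":75}]}}

```text
time_s: 8.2
ee_pos: [0.638, -0.1238, 0.17]
orientation: [2.637, 1.69, 0.014]
contact_force: [0.6, -1.2, -0.3]
finger_gap: 0.704
```

```bash
python3 go.py 468 -173 170 65.5
```

```text
t 8.2 p [ 638.  -123.8  170. ] psi 65.3 tilt [ 0.0127 -0.003 ] gap 0.704 F [ 0.6 -1.2 -0.3]
shift with present yaw [-115.6 -133.9   -2. ]
turn [ 0.0128 -0.0026 -0.0032] shift after turn [-115.2 -134.3   -0. ]
```

Emit:
{"fn": "arm_command", "kwargs": {"rows": [{"tx":-23,"ty":-26,"tz":0,"ax":0,"ay":0,"az":0,"hand":75},{"tx":-23,"ty":-26,"tz":0,"ax":0,"ay":0,"az":0,"hand":75},{"tx":-23,"ty":-26,"tz":0,"ax":0,"ay":0,"az":0,"hand":75},{"tx":-23,"ty":-26,"tz":0,"ax":0,"ay":0,"az":0,"hand":75},{"tx":-23,"ty":-26,"tz":0,"ax":0,"ay":0,"az":0,"hand":75},{"tx":0,"ty":0,"tz":0,"ax":0,"ay":0,"az":0,"hand":75},{"tx":0,"ty":0,"tz":0,"ax":0,"ay":0,"az":0,"hand":75},{"tx":0,"ty":0,"tz":0,"ax":0,"ay":0,"az":0,"hand":75}]}}

```text
time_s: 9.2
ee_pos: [0.4683, -0.1735, 0.1625]
orientation: [2.641, 1.701, 0.001]
contact_force: [0.2, -0.3, -0.7]
finger_gap: 0.706
```

```bash
python3 go.py 468 -173 17 65.5; python3 - <<'E'
from plant import read_camera
import cv2,pickle
r=read_camera("wrist");pickle.dump(r,open('w3.pkl','wb'));cv2.imwrite('pics/w3.png',r["pixels"])
from h import *
for c,a,ct in blobs(r,(3,110,40),(20,255,255))[:3]:print(c,a,1000*ray(r,*c,.044),rect(r,ct,.044))
for c,a,ct in blobs(r,(14,110,90),(30,255,255))[:5]:print('brass',c,a,1000*ray(r,*c,.056))
E
```

```text
t 9.2 p [ 468.3 -173.5  162.5] psi 65.6 tilt [ 0.0007 -0.0002] gap 0.706 F [ 0.2 -0.3 -0.7]
shift with present yaw [  0.3  -0.6 145.5]
turn [ 0.0007 -0.0002  0.0012] shift after turn [  0.4  -0.5 145.5]
[255.50029276 185.62443322] 2361.65625 [ 469.12501259 -171.83573791   44.        ] ((469, -173), (32, 58), -24.3)
[444.49096615  37.64018157] 464.6875 [ 642.76635677 -126.0799219    44.        ] ((643, -126), (15, 20), 63.7)
[280.33468048 288.39689587] 137.25 [ 448.5615285  -273.38504911   44.        ] ((448, -274), (16, 17), -16.0)
brass [444.90525129  37.45746901] 370.59375 [ 636.56110349 -124.92528653   56.        ]
brass [181.39456839  71.42779718] 264.03125 [457.56736783 -68.04021951  56.        ]
brass [255.37934053 171.34504182] 214.1875 [ 475.42682025 -157.76508866   56.        ]
brass [255.60371495 210.36938721] 203.21875 [ 461.84991221 -188.01259608   56.        ]
brass [280.48330716 290.25140197] 69.65625 [ 450.35192184 -267.29243139   56.        ]
```

View pics/w3.png

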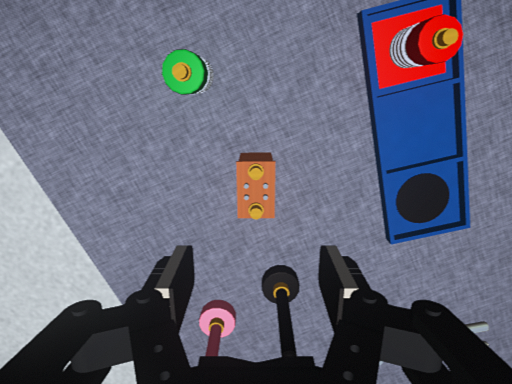

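Wrist view: copper filter at (255,190) between the fingers, its brass connectors giving centre (468.6,-172.9) and long axis 65.8°, as measured before. Red attenuator stands upright in its compartment (430,40); antennas at (280,285) black and (217,320) pink. Descending.

Emit:
{"fn": "arm_command", "kwargs": {"rows": [{"tx":0.5,"ty":0,"tz":50,"ax":0,"ay":0,"az":0,"hand":75},{"tx":0,"ty":0,"tz":40,"ax":0,"ay":0,"az":0,"hand":75},{"tx":0,"ty":0,"tz":25,"ax":0,"ay":0,"az":0,"hand":75},{"tx":0,"ty":0,"tz":15,"ax":0,"ay":0,"az":0,"hand":75},{"tx":0,"ty":0,"tz":10,"ax":0,"ay":0,"az":0,"hand":75},{"tx":0,"ty":0,"tz":6,"ax":0,"ay":0,"az":0,"hand":75},{"tx":0,"ty":0,"tz":3.5,"ax":0,"ay":0,"az":0,"hand":75},{"tx":0,"ty":0,"tz":0,"ax":0,"ay":0,"az":0,"hand":75}]}}

```text
time_s: 10.25
ee_pos: [0.4679, -0.1733, 0.0131]
orientation: [2.641, 1.7, 0.001]
contact_force: [-0.6, 0.2, 0.5]
finger_gap: 0.708
```

Emit:
{"fn": "arm_command", "kwargs": {"rows": [{"tx":0,"ty":0,"tz":0,"ax":0,"ay":0,"az":0,"hand":120},{"tx":0,"ty":0,"tz":0,"ax":0,"ay":0,"az":0,"hand":140},{"tx":0,"ty":0,"tz":0,"ax":0,"ay":0,"az":0,"hand":160},{"tx":0,"ty":0,"tz":0,"ax":0,"ay":0,"az":0,"hand":200},{"tx":0,"ty":0,"tz":0,"ax":0,"ay":0,"az":0,"hand":255},{"tx":0,"ty":0,"tz":0,"ax":0,"ay":0,"az":0,"hand":255},{"tx":0,"ty":0,"tz":0,"ax":0,"ay":0,"az":0,"hand":255},{"tx":0,"ty":0,"tz":0,"ax":0,"ay":0,"az":0,"hand":255}]}}

```text
time_s: 11.25
ee_pos: [0.4679, -0.1733, 0.0131]
orientation: [2.641, 1.7, 0.001]
contact_force: [0.7, -0.6, 4.8]
finger_gap: 0.342
```

```bash
python3 go.py 621 -192.5 130 79.2
```

```text
t 11.25 p [ 467.9 -173.3   13.1] psi 65.5 tilt [ 0.0007 -0.0003] gap 0.342 F [ 0.7 -0.6  4.8]
shift with present yaw [  45.9  147.4 -116.8]
turn [ 7.000e-04  1.000e-04 -2.385e-01] shift after turn [   9.8  154.  -116.9]
```

Emit:
{"fn": "arm_command", "kwargs": {"rows": [{"tx":0,"ty":0,"tz":-20,"ax":0,"ay":0,"az":0,"hand":255},{"tx":0,"ty":0,"tz":-42,"ax":0,"ay":0,"az":0,"hand":255},{"tx":0,"ty":0,"tz":-55,"ax":0,"ay":0,"az":0,"hand":255},{"tx":15.3,"ty":49.1,"tz":0,"ax":0,"ay":0,"az":0,"hand":255},{"tx":15.3,"ty":49.1,"tz":0,"ax":0,"ay":0,"az":0,"hand":255},{"tx":15.3,"ty":49.1,"tz":0,"ax":0,"ay":0,"az":-0.12,"hand":255},{"tx":0,"ty":0,"tz":0,"ax":0,"ay":0,"az":-0.119,"hand":255},{"tx":0,"ty":0,"tz":0,"ax":0,"ay":0,"az":0,"hand":255}]}}

```text
time_s: 12.25
ee_pos: [0.6196, -0.1918, 0.1275]
orientation: [-2.418, -2.0, 0.003]
contact_force: [0.6, 0.3, -1.9]
finger_gap: 0.352
```

```bash
python3 go.py 621 -192.5 17.1 79.2
```

```text
t 12.25 p [ 619.6 -191.8  127.5] psi 79.2 tilt [-0.0038  0.0013] gap 0.352 F [ 0.6  0.3 -1.9]
shift with present yaw [ -0.5   1.9 110.4]
turn [-0.004  -0.0006 -0.0005] shift after turn [ -0.4   1.5 110.4]
```

Emit:
{"fn": "arm_command", "kwargs": {"rows": [{"tx":0,"ty":0,"tz":48,"ax":0,"ay":0,"az":0,"hand":255},{"tx":0,"ty":0,"tz":38,"ax":0,"ay":0,"az":0,"hand":255},{"tx":0,"ty":0,"tz":14,"ax":0,"ay":0,"az":0,"hand":255},{"tx":0,"ty":0,"tz":6,"ax":0,"ay":0,"az":0,"hand":255},{"tx":0,"ty":0,"tz":3,"ax":0,"ay":0,"az":0,"hand":255},{"tx":0,"ty":0,"tz":1.5,"ax":0,"ay":0,"az":0,"hand":255},{"tx":0,"ty":0,"tz":1,"ax":0,"ay":0,"az":0,"hand":255},{"tx":0,"ty":0,"tz":0.7,"ax":0,"ay":0,"az":0,"hand":255}]}}

```text
time_s: 13.25
ee_pos: [0.6211, -0.1925, 0.0183]
orientation: [2.419, 2.002, 0.001]
contact_force: [0.6, -0.3, -0.8]
finger_gap: 0.347
```

```bash
python3 go.py 621 -192.5 17.1 79.2
```

```text
t 13.25 p [ 621.1 -192.5   18.3] psi 79.2 tilt [ 0.0011 -0.0004] gap 0.347 F [ 0.6 -0.3 -0.8]
shift with present yaw [ 0.  -0.1  1.2]
turn [0.0012 0.0002 0.0004] shift after turn [ 0.  -0.1  1.2]
```

Emit:
{"fn": "arm_command", "kwargs": {"rows": [{"tx":0,"ty":0,"tz":0.7,"ax":0,"ay":0,"az":0,"hand":255},{"tx":0,"ty":0,"tz":0.4,"ax":0,"ay":0,"az":0,"hand":255},{"tx":0,"ty":0,"tz":0.2,"ax":0,"ay":0,"az":0,"hand":255},{"tx":0,"ty":0,"tz":0,"ax":0,"ay":0,"az":0,"hand":255},{"tx":0,"ty":0,"tz":0,"ax":0,"ay":0,"az":0,"hand":140},{"tx":0,"ty":0,"tz":0,"ax":0,"ay":0,"az":0,"hand":110},{"tx":0,"ty":0,"tz":0,"ax":0,"ay":0,"az":0,"hand":110},{"tx":0,"ty":0,"tz":0,"ax":0,"ay":0,"az":0,"hand":110}]}}

```text
time_s: 14.25
ee_pos: [0.6206, -0.1924, 0.0161]
orientation: [-2.42, -2.003, 0.0]
contact_force: [0.1, 0.5, 0.6]
finger_gap: 0.566
```

Emit:
{"fn": "arm_command", "kwargs": {"rows": [{"tx":0,"ty":0,"tz":-25,"ax":0,"ay":0,"az":0,"hand":110},{"tx":0,"ty":0,"tz":-50,"ax":0,"ay":0,"az":0,"hand":110},{"tx":0,"ty":0,"tz":-60,"ax":0,"ay":0,"az":0,"hand":110},{"tx":0,"ty":0,"tz":-45,"ax":0,"ay":0,"az":0,"hand":110},{"tx":0,"ty":0,"tz":0,"ax":0,"ay":0,"az":0,"hand":110},{"tx":0,"ty":0,"tz":0,"ax":0,"ay":0,"az":0,"hand":110},{"tx":0,"ty":0,"tz":0,"ax":0,"ay":0,"az":0,"hand":110},{"tx":0,"ty":0,"tz":0,"ax":0,"ay":0,"az":0,"hand":110}]}}

```text
time_s: 15.25
ee_pos: [0.6196, -0.192, 0.194]
orientation: [-2.418, -2.001, 0.003]
contact_force: [-0.5, -0.4, -0.3]
finger_gap: 0.565
```

```bash
python3 go.py 444 -288 190 79.2; python3 - <<'E'
from plant import read_camera
from h import *
r=read_camera("wrist");cv2.imwrite('pics/w4.png',r["pixels"])
E
```

```text
t 15.25 p [ 619.6 -192.   194. ] psi 79.2 tilt [-0.0034  0.0012] gap 0.565 F [-0.5 -0.4 -0.3]
shift with present yaw [-127.1 -154.5    4.5]
turn [-0.0036 -0.0006  0.0005] shift after turn [-127.2 -154.5    4. ]
```

View pics/w4.png

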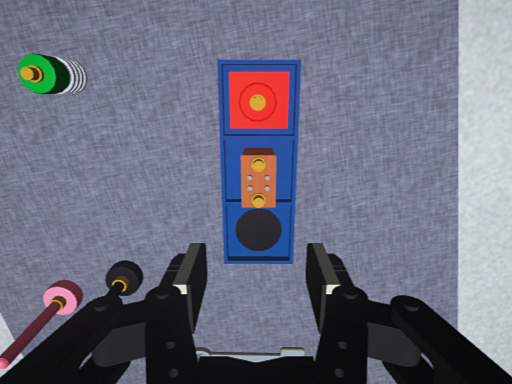

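Red attenuator (258,102) and filter (258,178) sit centred, and the filter is aligned with the tray. Next the black antenna at (124,278).

Emit:
{"fn": "arm_command", "kwargs": {"rows": [{"tx":-31.8,"ty":-38.6,"tz":0,"ax":0,"ay":0,"az":0,"hand":110},{"tx":-31.8,"ty":-38.6,"tz":0,"ax":0,"ay":0,"az":0,"hand":110},{"tx":-31.8,"ty":-38.6,"tz":0,"ax":0,"ay":0,"az":0,"hand":110},{"tx":-31.8,"ty":-38.6,"tz":0,"ax":0,"ay":0,"az":0,"hand":110},{"tx":0,"ty":0,"tz":0,"ax":0,"ay":0,"az":0,"hand":110},{"tx":0,"ty":0,"tz":0,"ax":0,"ay":0,"az":0,"hand":110},{"tx":0,"ty":0,"tz":0,"ax":0,"ay":0,"az":0,"hand":110},{"tx":0,"ty":0,"tz":0,"ax":0,"ay":0,"az":0,"hand":110}]}}

```text
time_s: 16.3
ee_pos: [0.4461, -0.288, 0.1961]
orientation: [-2.418, -2.005, -0.0]
contact_force: [-0.7, -0.2, -0.3]
finger_gap: 0.568
```

```bash
python3 go.py 444 -288 52 79.2; python3 - <<'E'
from plant import read_camera
from h import *
r=read_camera("wrist");cv2.imwrite('pics/w5.png',r["pixels"])
for c,a,ct in blobs(r,(10,90,70),(30,255,255),(160,120,350,260),30)[:3]:print('collar',c,a,1000*ray(r,*c,.022))
E
```

```text
t 16.3 p [ 446.1 -288.   196.1] psi 79.3 tilt [-0.0001  0.0002] gap 0.568 F [-0.7 -0.2 -0.3]
shift with present yaw [ -0.5  -2.  144.1]
turn [-0.0001 -0.0002  0.002 ] shift after turn [ -0.4  -2.  144.1]
collar [253.42065542 173.13894628] 90.75 [ 443.62357326 -289.20004874   22.        ]
collar [181.30153108 197.95661944] 68.375 [ 365.15305256 -301.33581741   22.        ]
```

View pics/w5.png

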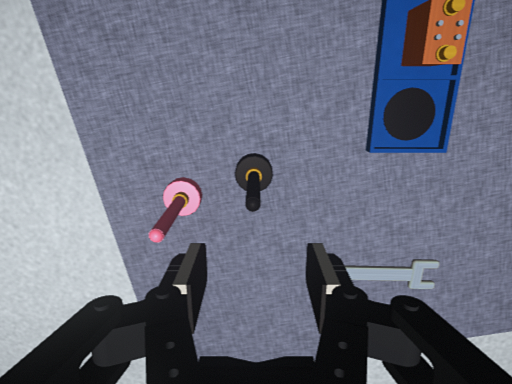

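Black antenna foot is at (253,172) with its collar at (443.6,-289), and the pink one is clear at (181,198). Descending onto the rod.

Emit:
{"fn": "arm_command", "kwargs": {"rows": [{"tx":-0.5,"ty":-2,"tz":50,"ax":0,"ay":0,"az":0,"hand":110},{"tx":0,"ty":0,"tz":40,"ax":0,"ay":0,"az":0,"hand":110},{"tx":0,"ty":0,"tz":25,"ax":0,"ay":0,"az":0,"hand":110},{"tx":0,"ty":0,"tz":15,"ax":0,"ay":0,"az":0,"hand":110},{"tx":0,"ty":0,"tz":10,"ax":0,"ay":0,"az":0,"hand":110},{"tx":0,"ty":0,"tz":4,"ax":0,"ay":0,"az":0,"hand":110},{"tx":0,"ty":0,"tz":0,"ax":0,"ay":0,"az":0,"hand":130},{"tx":0,"ty":0,"tz":0,"ax":0,"ay":0,"az":0,"hand":150}]}}

```text
time_s: 17.35
ee_pos: [0.4438, -0.2891, 0.0532]
orientation: [2.419, 2.002, 0.001]
contact_force: [0.3, -0.0, -0.2]
finger_gap: 0.411
```

Emit:
{"fn": "arm_command", "kwargs": {"rows": [{"tx":0,"ty":0,"tz":0,"ax":0,"ay":0,"az":0,"hand":170},{"tx":0,"ty":0,"tz":0,"ax":0,"ay":0,"az":0,"hand":185},{"tx":0,"ty":0,"tz":0,"ax":0,"ay":0,"az":0,"hand":200},{"tx":0,"ty":0,"tz":0,"ax":0,"ay":0,"az":0,"hand":215},{"tx":0,"ty":0,"tz":0,"ax":0,"ay":0,"az":0,"hand":235},{"tx":0,"ty":0,"tz":0,"ax":0,"ay":0,"az":0,"hand":255},{"tx":0,"ty":0,"tz":0,"ax":0,"ay":0,"az":0,"hand":255},{"tx":0,"ty":0,"tz":0,"ax":0,"ay":0,"az":0,"hand":255}]}}

```text
time_s: 18.35
ee_pos: [0.4433, -0.2887, 0.0524]
orientation: [2.42, 2.003, 0.0]
contact_force: [0.6, -0.6, 1.7]
finger_gap: 0.128
```

```bash
python3 go.py 608 -261.5 172 79.2
```

```text
t 18.35 p [ 443.3 -288.7   52.4] psi 79.2 tilt [ 0.0003 -0.0002] gap 0.128 F [ 0.6 -0.6  1.7]
shift with present yaw [  57.5  156.8 -119.6]
turn [0.0003 0.0001 0.0005] shift after turn [  57.6  156.7 -119.6]
```

Emit:
{"fn": "arm_command", "kwargs": {"rows": [{"tx":0,"ty":0,"tz":-10,"ax":0,"ay":0,"az":0,"hand":255},{"tx":0,"ty":0,"tz":-25,"ax":0,"ay":0,"az":0,"hand":255},{"tx":6,"ty":15.8,"tz":-25,"ax":0,"ay":0,"az":0,"hand":255},{"tx":12,"ty":35,"tz":0,"ax":0,"ay":0,"az":0,"hand":255},{"tx":15,"ty":40,"tz":0,"ax":0,"ay":0,"az":0,"hand":255},{"tx":13,"ty":37,"tz":0,"ax":0,"ay":0,"az":0,"hand":255},{"tx":8,"ty":20,"tz":0,"ax":0,"ay":0,"az":0,"hand":255},{"tx":3.5,"ty":9,"tz":0,"ax":0,"ay":0,"az":0,"hand":255}]}}

```text
time_s: 19.35
ee_pos: [0.6087, -0.2609, 0.1122]
orientation: [-2.419, -2.004, 0.0]
contact_force: [-0.7, -0.5, -1.5]
finger_gap: 0.13
```

Emit:
{"fn": "arm_command", "kwargs": {"rows": [{"tx":0,"ty":0,"tz":10,"ax":0,"ay":0,"az":0,"hand":255},{"tx":0,"ty":0,"tz":15,"ax":0,"ay":0,"az":0,"hand":255},{"tx":0,"ty":0,"tz":10,"ax":0,"ay":0,"az":0,"hand":255},{"tx":0,"ty":0,"tz":8,"ax":0,"ay":0,"az":0,"hand":255},{"tx":0,"ty":0,"tz":4,"ax":0,"ay":0,"az":0,"hand":255},{"tx":0,"ty":0,"tz":3,"ax":0,"ay":0,"az":0,"hand":255},{"tx":0,"ty":0,"tz":1.5,"ax":0,"ay":0,"az":0,"hand":255},{"tx":0,"ty":0,"tz":1,"ax":0,"ay":0,"az":0,"hand":255}]}}

```text
time_s: 20.35
ee_pos: [0.6082, -0.2615, 0.0601]
orientation: [2.42, 2.003, 0.0]
contact_force: [0.2, -0.1, -1.7]
finger_gap: 0.126
```

```bash
python3 go.py 608 -261.5 56.4 79.2;python3 - <<'E'
from plant import read_camera
from h import *
r=read_camera("scene");cv2.imwrite('pics/s6.png',cv2.resize(r["pixels"][60:240,100:340],(800,600),interpolation=3))
E
```

```text
t 20.35 p [ 608.2 -261.5   60.1] psi 79.2 tilt [ 0.0006 -0.0003] gap 0.126 F [ 0.2 -0.1 -1.7]
shift with present yaw [-0.  -0.2  3.7]
turn [0.0006 0.0002 0.0005] shift after turn [-0.  -0.2  3.7]
```

View pics/s6.png

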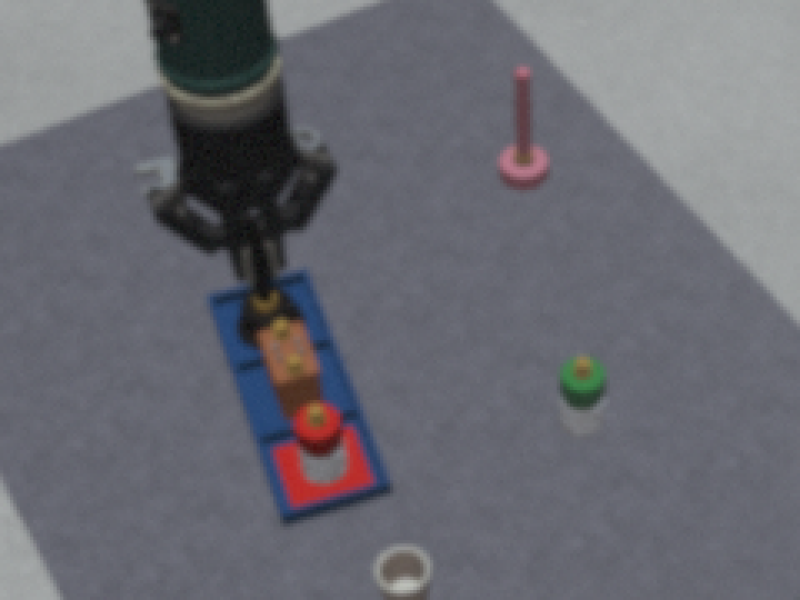

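The antenna foot (265,310) hangs over the disc; red and filter are in place. I'll lower the last 3.5 mm.

Emit:
{"fn": "arm_command", "kwargs": {"rows": [{"tx":0,"ty":0,"tz":1,"ax":0,"ay":0,"az":0,"hand":255},{"tx":0,"ty":0,"tz":1,"ax":0,"ay":0,"az":0,"hand":255},{"tx":0,"ty":0,"tz":0.7,"ax":0,"ay":0,"az":0,"hand":255},{"tx":0,"ty":0,"tz":0.5,"ax":0,"ay":0,"az":0,"hand":255},{"tx":0,"ty":0,"tz":0.3,"ax":0,"ay":0,"az":0,"hand":255},{"tx":0,"ty":0,"tz":0,"ax":0,"ay":0,"az":0,"hand":255},{"tx":0,"ty":0,"tz":0,"ax":0,"ay":0,"az":0,"hand":255},{"tx":0,"ty":0,"tz":0,"ax":0,"ay":0,"az":0,"hand":255}]}}

```text
time_s: 21.4
ee_pos: [0.6079, -0.2614, 0.0564]
orientation: [2.42, 2.003, 0.0]
contact_force: [-0.4, 0.2, -0.1]
finger_gap: 0.127
```

```bash
python3 go.py 608 -261.5 56.4 79.2
```

```text
t 21.4 p [ 607.9 -261.4   56.4] psi 79.2 tilt [0. 0.] gap 0.127 F [-0.4  0.2 -0.1]
shift with present yaw [-0.1  0.1  0. ]
turn [ 0.     -0.      0.0005] shift after turn [-0.1  0.1  0. ]
```

Emit:
{"fn": "arm_command", "kwargs": {"rows": [{"tx":0,"ty":0,"tz":0.3,"ax":0,"ay":0,"az":0,"hand":255},{"tx":0,"ty":0,"tz":0,"ax":0,"ay":0,"az":0,"hand":210},{"tx":0,"ty":0,"tz":0,"ax":0,"ay":0,"az":0,"hand":190},{"tx":0,"ty":0,"tz":0,"ax":0,"ay":0,"az":0,"hand":150},{"tx":0,"ty":0,"tz":0,"ax":0,"ay":0,"az":0,"hand":130},{"tx":0,"ty":0,"tz":0,"ax":0,"ay":0,"az":0,"hand":130},{"tx":0,"ty":0,"tz":-15,"ax":0,"ay":0,"az":0,"hand":130},{"tx":0,"ty":0,"tz":-35,"ax":0,"ay":0,"az":0,"hand":130}]}}

```text
time_s: 22.4
ee_pos: [0.6064, -0.2607, 0.105]
orientation: [-2.417, -2.001, 0.003]
contact_force: [0.1, -1.1, 0.1]
finger_gap: 0.492
```

Emit:
{"fn": "arm_command", "kwargs": {"rows": [{"tx":0,"ty":0,"tz":-50,"ax":0,"ay":0,"az":0,"hand":75},{"tx":0,"ty":0,"tz":-40,"ax":0,"ay":0,"az":0,"hand":75},{"tx":0,"ty":0,"tz":0,"ax":0,"ay":0,"az":-0.094,"hand":75},{"tx":0,"ty":0,"tz":0,"ax":0,"ay":0,"az":-0.094,"hand":75},{"tx":0,"ty":0,"tz":0,"ax":0,"ay":0,"az":0,"hand":75},{"tx":0,"ty":0,"tz":0,"ax":0,"ay":0,"az":0,"hand":75},{"tx":0,"ty":0,"tz":0,"ax":0,"ay":0,"az":0,"hand":75},{"tx":0,"ty":0,"tz":0,"ax":0,"ay":0,"az":0,"hand":75}]}}

```text
time_s: 23.4
ee_pos: [0.6078, -0.2614, 0.1958]
orientation: [-2.222, -2.221, 0.0]
contact_force: [0.7, 0.8, 0.6]
finger_gap: 0.706
```

```bash
python3 go.py 450.5 294.5 200 90;python3 - <<'E'
from plant import read_camera
from h import *
r=read_camera("wrist");cv2.imwrite('pics/w7.png',r["pixels"])
E
```

```text
t 23.4 p [ 607.8 -261.4  195.8] psi 90.0 tilt [-0.0003  0.0002] gap 0.706 F [0.7 0.8 0.6]
shift with present yaw [ 555.8 -157.6   -4.1]
turn [-0.0003 -0.0001 -0.0004] shift after turn [ 555.9 -157.3   -4.2]
```

View pics/w7.png

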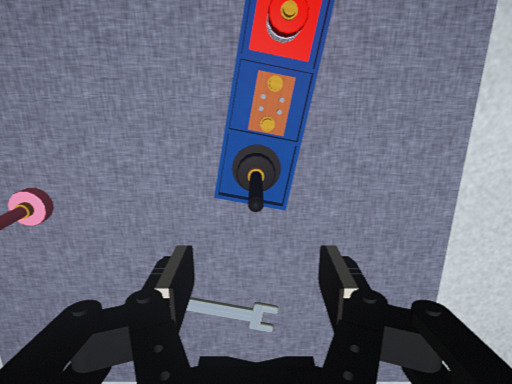

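Antenna stands upright in the disc compartment (256,175). On to the white attenuator.

Emit:
{"fn": "arm_command", "kwargs": {"rows": [{"tx":50.5,"ty":-14.3,"tz":0,"ax":0,"ay":0,"az":0,"hand":75},{"tx":50.5,"ty":-14.3,"tz":0,"ax":0,"ay":0,"az":0,"hand":75},{"tx":50.5,"ty":-14.3,"tz":0,"ax":0,"ay":0,"az":0,"hand":75},{"tx":50.5,"ty":-14.3,"tz":0,"ax":0,"ay":0,"az":0,"hand":75},{"tx":50.5,"ty":-14.3,"tz":0,"ax":0,"ay":0,"az":0,"hand":75},{"tx":50.5,"ty":-14.3,"tz":0,"ax":0,"ay":0,"az":0,"hand":75},{"tx":50.5,"ty":-14.3,"tz":0,"ax":0,"ay":0,"az":0,"hand":75},{"tx":50.5,"ty":-14.3,"tz":0,"ax":0,"ay":0,"az":0,"hand":75}]}}

```text
time_s: 24.45
ee_pos: [0.493, 0.1441, 0.1962]
orientation: [2.222, 2.221, 0.001]
contact_force: [0.8, -0.2, 0.6]
finger_gap: 0.701
```

Emit:
{"fn": "arm_command", "kwargs": {"rows": [{"tx":50.5,"ty":-14.3,"tz":0,"ax":0,"ay":0,"az":0,"hand":75},{"tx":50.5,"ty":-14.3,"tz":0,"ax":0,"ay":0,"az":0,"hand":75},{"tx":50.5,"ty":-14.3,"tz":0,"ax":0,"ay":0,"az":0,"hand":75},{"tx":0,"ty":0,"tz":0,"ax":0,"ay":0,"az":0,"hand":75},{"tx":0,"ty":0,"tz":0,"ax":0,"ay":0,"az":0,"hand":75},{"tx":0,"ty":0,"tz":0,"ax":0,"ay":0,"az":0,"hand":75},{"tx":0,"ty":0,"tz":0,"ax":0,"ay":0,"az":0,"hand":75},{"tx":0,"ty":0,"tz":0,"ax":0,"ay":0,"az":0,"hand":75}]}}

```text
time_s: 25.45
ee_pos: [0.451, 0.2933, 0.196]
orientation: [2.223, 2.22, 0.0]
contact_force: [-0.0, 0.3, 0.5]
finger_gap: 0.71
```

```bash
python3 go.py 450.5 294.5 18 90;python3 - <<'E'
from plant import read_camera
from h import *
r=read_camera("wrist");cv2.imwrite('pics/w8.png',r["pixels"])
for c,a,ct in blobs(r,(10,90,70),(30,255,255),(160,100,350,260),30)[:3]:print('brass',c,a,1000*ray(r,*c,.064))
E
```

```text
t 25.45 p [451.  293.3 196. ] psi 89.9 tilt [ 0.0001 -0.    ] gap 0.71 F [-0.   0.3  0.5]
shift with present yaw [  1.2  -0.5 178. ]
turn [ 0.0001  0.     -0.0015] shift after turn [  1.2  -0.5 178. ]
brass [252.43099508 179.65281294] 148.125 [448.31345237 296.39592346  64.        ]
```

View pics/w8.png

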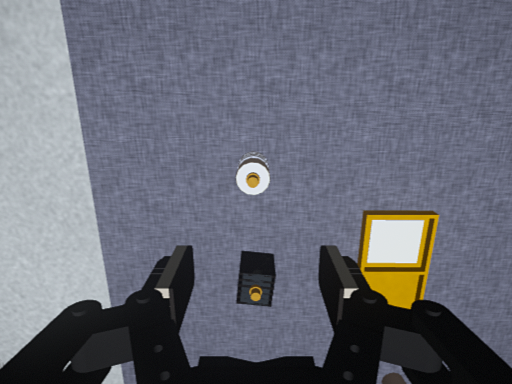

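White attenuator at (253,178), brass giving (448.3,296.4); load at (257,280). Descend and grip.

Emit:
{"fn": "arm_command", "kwargs": {"rows": [{"tx":2,"ty":-1.5,"tz":55,"ax":0,"ay":0,"az":0,"hand":75},{"tx":0,"ty":0,"tz":50,"ax":0,"ay":0,"az":0,"hand":75},{"tx":0,"ty":0,"tz":35,"ax":0,"ay":0,"az":0,"hand":75},{"tx":0,"ty":0,"tz":18,"ax":0,"ay":0,"az":0,"hand":75},{"tx":0,"ty":0,"tz":10,"ax":0,"ay":0,"az":0,"hand":75},{"tx":0,"ty":0,"tz":6,"ax":0,"ay":0,"az":0,"hand":75},{"tx":0,"ty":0,"tz":4,"ax":0,"ay":0,"az":0,"hand":75},{"tx":0,"ty":0,"tz":0,"ax":0,"ay":0,"az":0,"hand":75}]}}

```text
time_s: 26.5
ee_pos: [0.4496, 0.2964, 0.0186]
orientation: [2.221, 2.221, 0.002]
contact_force: [0.5, -1.2, -1.0]
finger_gap: 0.704
```

Emit:
{"fn": "arm_command", "kwargs": {"rows": [{"tx":0,"ty":0,"tz":0,"ax":0,"ay":0,"az":0,"hand":120},{"tx":0,"ty":0,"tz":0,"ax":0,"ay":0,"az":0,"hand":140},{"tx":0,"ty":0,"tz":0,"ax":0,"ay":0,"az":0,"hand":160},{"tx":0,"ty":0,"tz":0,"ax":0,"ay":0,"az":0,"hand":200},{"tx":0,"ty":0,"tz":0,"ax":0,"ay":0,"az":0,"hand":255},{"tx":0,"ty":0,"tz":0,"ax":0,"ay":0,"az":0,"hand":255},{"tx":0,"ty":0,"tz":0,"ax":0,"ay":0,"az":0,"hand":255},{"tx":0,"ty":0,"tz":0,"ax":0,"ay":0,"az":0,"hand":255}]}}

```text
time_s: 27.5
ee_pos: [0.4491, 0.2962, 0.0185]
orientation: [-2.221, -2.221, -0.0]
contact_force: [-2.9, -0.6, 5.3]
finger_gap: 0.363
```

```bash
python3 go.py 610 206 130 90
```

```text
t 27.5 p [449.1 296.2  18.5] psi 90.0 tilt [0.     0.0002] gap 0.363 F [-2.9 -0.6  5.3]
shift with present yaw [ -90.2  160.9 -111.6]
turn [ 0.     -0.0002 -0.0001] shift after turn [ -90.2  160.9 -111.5]
```

Emit:
{"fn": "arm_command", "kwargs": {"rows": [{"tx":0,"ty":0,"tz":-20,"ax":0,"ay":0,"az":0,"hand":255},{"tx":0,"ty":0,"tz":-35,"ax":0,"ay":0,"az":0,"hand":255},{"tx":0,"ty":0,"tz":-35,"ax":0,"ay":0,"az":0,"hand":255},{"tx":-22.5,"ty":40.2,"tz":0,"ax":0,"ay":0,"az":0,"hand":255},{"tx":-22.5,"ty":40.2,"tz":0,"ax":0,"ay":0,"az":0,"hand":255},{"tx":-22.5,"ty":40.2,"tz":0,"ax":0,"ay":0,"az":0,"hand":255},{"tx":-22.5,"ty":40.2,"tz":0,"ax":0,"ay":0,"az":0,"hand":255},{"tx":0,"ty":0,"tz":0,"ax":0,"ay":0,"az":0,"hand":255}]}}

```text
time_s: 28.5
ee_pos: [0.6126, 0.204, 0.1073]
orientation: [2.224, 2.217, 0.001]
contact_force: [-0.1, 0.9, -1.5]
finger_gap: 0.361
```

Emit:
{"fn": "arm_command", "kwargs": {"rows": [{"tx":0,"ty":0,"tz":30,"ax":0,"ay":0,"az":0,"hand":255},{"tx":0,"ty":0,"tz":28,"ax":0,"ay":0,"az":0,"hand":255},{"tx":0,"ty":0,"tz":12,"ax":0,"ay":0,"az":0,"hand":255},{"tx":0,"ty":0,"tz":7,"ax":0,"ay":0,"az":0,"hand":255},{"tx":0,"ty":0,"tz":4,"ax":0,"ay":0,"az":0,"hand":255},{"tx":0,"ty":0,"tz":2,"ax":0,"ay":0,"az":0,"hand":255},{"tx":0,"ty":0,"tz":1,"ax":0,"ay":0,"az":0,"hand":255},{"tx":0,"ty":0,"tz":0.5,"ax":0,"ay":0,"az":0,"hand":255}]}}

```text
time_s: 29.5
ee_pos: [0.6103, 0.2062, 0.024]
orientation: [2.221, 2.221, 0.001]
contact_force: [0.2, 0.3, -1.1]
finger_gap: 0.363
```

```bash
python3 go.py 610 206 22.5 90
```

```text
t 29.5 p [610.3 206.2  24. ] psi 90.0 tilt [0.0009 0.0003] gap 0.363 F [ 0.2  0.3 -1.1]
shift with present yaw [-0.2 -0.3  1.5]
turn [ 0.0009 -0.0003 -0.0001] shift after turn [-0.2 -0.3  1.5]
```

Emit:
{"fn": "arm_command", "kwargs": {"rows": [{"tx":0,"ty":0,"tz":0.7,"ax":0,"ay":0,"az":0,"hand":255},{"tx":0,"ty":0,"tz":0.5,"ax":0,"ay":0,"az":0,"hand":255},{"tx":0,"ty":0,"tz":0.3,"ax":0,"ay":0,"az":0,"hand":255},{"tx":0,"ty":0,"tz":0,"ax":0,"ay":0,"az":0,"hand":255},{"tx":0,"ty":0,"tz":0,"ax":0,"ay":0,"az":0,"hand":255},{"tx":0,"ty":0,"tz":0,"ax":0,"ay":0,"az":0,"hand":140},{"tx":0,"ty":0,"tz":0,"ax":0,"ay":0,"az":0,"hand":110},{"tx":0,"ty":0,"tz":0,"ax":0,"ay":0,"az":0,"hand":110}]}}

```text
time_s: 30.5
ee_pos: [0.6099, 0.2061, 0.0218]
orientation: [2.221, 2.221, 0.0]
contact_force: [-0.9, 0.9, 0.2]
finger_gap: 0.571
```

Emit:
{"fn": "arm_command", "kwargs": {"rows": [{"tx":0,"ty":0,"tz":0,"ax":0,"ay":0,"az":0,"hand":100},{"tx":0,"ty":0,"tz":-25,"ax":0,"ay":0,"az":0,"hand":100},{"tx":0,"ty":0,"tz":-50,"ax":0,"ay":0,"az":0,"hand":75},{"tx":0,"ty":0,"tz":-60,"ax":0,"ay":0,"az":0,"hand":50},{"tx":-11,"ty":-52.5,"tz":-40,"ax":0,"ay":0,"az":0,"hand":50},{"tx":-11,"ty":-52.5,"tz":0,"ax":0,"ay":0,"az":0,"hand":50},{"tx":-11,"ty":-52.5,"tz":0,"ax":0,"ay":0,"az":0,"hand":50},{"tx":0,"ty":0,"tz":0,"ax":0,"ay":0,"az":0,"hand":50}]}}

```text
time_s: 31.5
ee_pos: [0.4514, 0.1727, 0.1931]
orientation: [-2.22, -2.221, 0.005]
contact_force: [0.9, 0.1, 1.1]
finger_gap: 0.805
```

```bash
python3 go.py 452 173 16 90;python3 - <<'E'
from plant import read_camera
from h import *
r=read_camera("wrist");cv2.imwrite('pics/w9.png',r["pixels"])
for c,a,ct in blobs(r,(10,90,70),(30,255,255),(160,100,350,260),30)[:3]:print('brass',c,a,1000*ray(r,*c,.060))
for c,a,ct in blobs(r,(0,0,0),(180,255,62),(190,110,320,240))[:2]:print('block',c,a,rect(r,ct,.048))
E
```

```text
t 31.5 p [451.4 172.7 193.1] psi 90.0 tilt [-0.0032 -0.001 ] gap 0.805 F [0.9 0.1 1.1]
shift with present yaw [  0.4   1.2 177.1]
turn [-0.0032  0.001   0.0006] shift after turn [  0.3   0.6 177.1]
brass [254.92776151 180.49167528] 181.4375 [450.51612674 174.65901119  60.        ]
block [255.31609276 174.16879494] 1883.125 ((451, 177), (37, 46), -6.5)
```

View pics/w9.png

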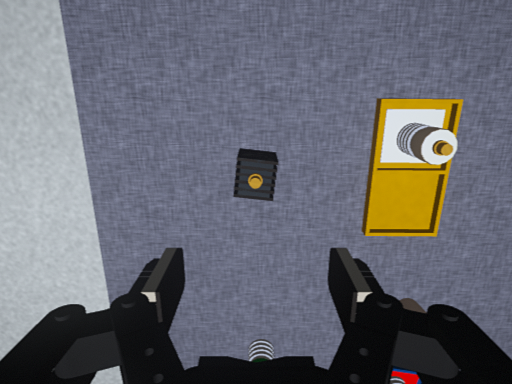

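White attenuator stands in its square (420,140 region). Load at (255,175), yaw -6.5°, the same as in the top view (-6.2°). Descend and grip.

Emit:
{"fn": "arm_command", "kwargs": {"rows": [{"tx":1,"ty":0,"tz":55,"ax":0,"ay":0,"az":0.113,"hand":50},{"tx":0,"ty":0,"tz":50,"ax":0,"ay":0,"az":0,"hand":50},{"tx":0,"ty":0,"tz":35,"ax":0,"ay":0,"az":0,"hand":50},{"tx":0,"ty":0,"tz":18,"ax":0,"ay":0,"az":0,"hand":50},{"tx":0,"ty":0,"tz":10,"ax":0,"ay":0,"az":0,"hand":50},{"tx":0,"ty":0,"tz":6,"ax":0,"ay":0,"az":0,"hand":50},{"tx":0,"ty":0,"tz":3,"ax":0,"ay":0,"az":0,"hand":50},{"tx":0,"ty":0,"tz":0,"ax":0,"ay":0,"az":0,"hand":75}]}}

```text
time_s: 32.55
ee_pos: [0.4564, 0.175, 0.0179]
orientation: [2.343, 2.092, 0.002]
contact_force: [-0.6, -0.2, -1.0]
finger_gap: 0.706
```

Emit:
{"fn": "arm_command", "kwargs": {"rows": [{"tx":0,"ty":0,"tz":0,"ax":0,"ay":0,"az":0,"hand":100},{"tx":0,"ty":0,"tz":0,"ax":0,"ay":0,"az":0,"hand":120},{"tx":0,"ty":0,"tz":0,"ax":0,"ay":0,"az":0,"hand":140},{"tx":0,"ty":0,"tz":0,"ax":0,"ay":0,"az":0,"hand":180},{"tx":0,"ty":0,"tz":0,"ax":0,"ay":0,"az":0,"hand":255},{"tx":0,"ty":0,"tz":0,"ax":0,"ay":0,"az":0,"hand":255},{"tx":0,"ty":0,"tz":0,"ax":0,"ay":0,"az":0,"hand":255},{"tx":0,"ty":0,"tz":0,"ax":0,"ay":0,"az":0,"hand":255}]}}

```text
time_s: 33.55
ee_pos: [0.4562, 0.1749, 0.0177]
orientation: [2.343, 2.092, 0.001]
contact_force: [-0.9, 0.9, 5.5]
finger_gap: 0.439
```

```bash
python3 go.py 610 136 107 90
```

```text
t 33.55 p [456.2 174.9  17.7] psi 83.5 tilt [0.0007 0.0002] gap 0.439 F [-0.9  0.9  5.5]
shift with present yaw [-21.3 157.2 -89.2]
turn [ 0.0007 -0.0003 -0.113 ] shift after turn [-38.9 153.8 -89.3]
```

Emit:
{"fn": "arm_command", "kwargs": {"rows": [{"tx":0,"ty":0,"tz":-20,"ax":0,"ay":0,"az":0,"hand":255},{"tx":0,"ty":0,"tz":-35,"ax":0,"ay":0,"az":0,"hand":255},{"tx":0,"ty":0,"tz":-35,"ax":0,"ay":0,"az":0,"hand":255},{"tx":-5.3,"ty":39.3,"tz":0,"ax":0,"ay":0,"az":0,"hand":255},{"tx":-5.3,"ty":39.3,"tz":0,"ax":0,"ay":0,"az":0,"hand":255},{"tx":-5.3,"ty":39.3,"tz":0,"ax":0,"ay":0,"az":0,"hand":255},{"tx":-5.3,"ty":39.3,"tz":0,"ax":0,"ay":0,"az":-0.113,"hand":255},{"tx":0,"ty":0,"tz":0,"ax":0,"ay":0,"az":0,"hand":255}]}}

```text
time_s: 34.55
ee_pos: [0.6118, 0.135, 0.1063]
orientation: [2.223, 2.219, 0.0]
contact_force: [-0.3, 0.7, -0.0]
finger_gap: 0.437
```

Emit:
{"fn": "arm_command", "kwargs": {"rows": [{"tx":0,"ty":0,"tz":30,"ax":0,"ay":0,"az":0,"hand":255},{"tx":0,"ty":0,"tz":28,"ax":0,"ay":0,"az":0,"hand":255},{"tx":0,"ty":0,"tz":12,"ax":0,"ay":0,"az":0,"hand":255},{"tx":0,"ty":0,"tz":7,"ax":0,"ay":0,"az":0,"hand":255},{"tx":0,"ty":0,"tz":4,"ax":0,"ay":0,"az":0,"hand":255},{"tx":0,"ty":0,"tz":2,"ax":0,"ay":0,"az":0,"hand":255},{"tx":0,"ty":0,"tz":1,"ax":0,"ay":0,"az":0,"hand":255},{"tx":0,"ty":0,"tz":0.5,"ax":0,"ay":0,"az":0,"hand":255}]}}

```text
time_s: 35.55
ee_pos: [0.6101, 0.1361, 0.0234]
orientation: [2.221, 2.221, 0.001]
contact_force: [-0.5, -0.6, -1.0]
finger_gap: 0.438
```

```bash
python3 go.py 610 136 21.7 90
```

```text
t 35.55 p [610.1 136.1  23.4] psi 90.0 tilt [0.0009 0.0002] gap 0.438 F [-0.5 -0.6 -1. ]
shift with present yaw [-0.1 -0.1  1.7]
turn [ 0.0009 -0.0002 -0.    ] shift after turn [-0.1 -0.1  1.7]
```

Lower the last 1.5 mm, release and retreat upward, backing off towards −x so the cameras see everything.

Emit:
{"fn": "arm_command", "kwargs": {"rows": [{"tx":0,"ty":0,"tz":0.7,"ax":0,"ay":0,"az":0,"hand":255},{"tx":0,"ty":0,"tz":0.5,"ax":0,"ay":0,"az":0,"hand":255},{"tx":0,"ty":0,"tz":0.3,"ax":0,"ay":0,"az":0,"hand":255},{"tx":0,"ty":0,"tz":0,"ax":0,"ay":0,"az":0,"hand":255},{"tx":0,"ty":0,"tz":0,"ax":0,"ay":0,"az":0,"hand":255},{"tx":0,"ty":0,"tz":0,"ax":0,"ay":0,"az":0,"hand":125},{"tx":0,"ty":0,"tz":0,"ax":0,"ay":0,"az":0,"hand":95},{"tx":0,"ty":0,"tz":0,"ax":0,"ay":0,"az":0,"hand":90}]}}

```text
time_s: 36.55
ee_pos: [0.6097, 0.136, 0.0213]
orientation: [2.221, 2.221, 0.0]
contact_force: [0.1, -0.1, 0.4]
finger_gap: 0.647
```

Emit:
{"fn": "arm_command", "kwargs": {"rows": [{"tx":0,"ty":0,"tz":0,"ax":0,"ay":0,"az":0,"hand":90},{"tx":0,"ty":0,"tz":-25,"ax":0,"ay":0,"az":0,"hand":90},{"tx":0,"ty":0,"tz":-50,"ax":0,"ay":0,"az":0,"hand":75},{"tx":0,"ty":0,"tz":-60,"ax":0,"ay":0,"az":0,"hand":75},{"tx":0,"ty":-50,"tz":-30,"ax":0,"ay":0,"az":0,"hand":75},{"tx":0,"ty":-50,"tz":-30,"ax":0,"ay":0,"az":0,"hand":75},{"tx":0,"ty":-50,"tz":-30,"ax":0,"ay":0,"az":0,"hand":75},{"tx":0,"ty":0,"tz":0,"ax":0,"ay":0,"az":0,"hand":75}]}}

```text
time_s: 37.55
ee_pos: [0.4589, 0.1365, 0.2497]
orientation: [2.218, 2.22, 0.008]
contact_force: [1.3, -0.1, 1.1]
finger_gap: 0.705
```

```bash
python3 go.py; python3 - <<'E'
from plant import read_camera
from h import *
T=read_camera("top");W=read_camera("scene")
cv2.imwrite('pics/end.png',np.vstack([cv2.resize(T["pixels"][100:250],(800,234),interpolation=3),cv2.resize(W["pixels"][60:360,130:420],(350,362),interpolation=3).copy() if 0 else cv2.copyMakeBorder(cv2.resize(W["pixels"][60:360,130:420],(350,362),interpolation=3),0,0,0,450,cv2.BORDER_CONSTANT)]))
Wr=read_camera("wrist")
im=cv2.imread('pics/end.png');im[234:234+338,350:800]=cv2.resize(Wr["pixels"],(450,338));cv2.imwrite('pics/end.png',im)
br=((10,70,70),(30,255,255))
for n,x,y,z in [('red',634,-124,.068),('load',610,136,.064),('white',610,206,.068)]:
    E=np.array(T["extrinsics"]);c=E[:3,:3]@[x/1e3,y/1e3,z]+E[:3,3];u=T["fx"]*c[0]/c[2]+T["cx"];v=T["fy"]*c[1]/c[2]+T["cy"]
    print(n,[(np.round(1000*ray(T,*o[0],z)[:2]),round(o[1])) for o in blobs(T,*br,(u-6,v-6,u+6,v+6),20)[:2]])
b=blobs(T,(45,100,60),(80,255,255));print('green',np.round(1000*ray(T,*b[0][0],.052)))
b=blobs(T,(0,0,150),(180,60,255),(218,132,246,160));print('pot',np.round(1000*ray(T,*b[0][0],.034)))
E
```

```text
t 37.55 p [458.9 136.5 249.7] psi 90.1 tilt [0.0059 0.0016] gap 0.705 F [ 1.3 -0.1  1.1]
red [(array([ 632., -123.]), 23)]
load [(array([610., 132.]), 40), (array([616., 145.]), 24)]
white [(array([609., 203.]), 16), (array([624., 212.]), 9)]
green [458. -67.  52.]
pot [637.  -3.  34.]
```

View pics/end.png

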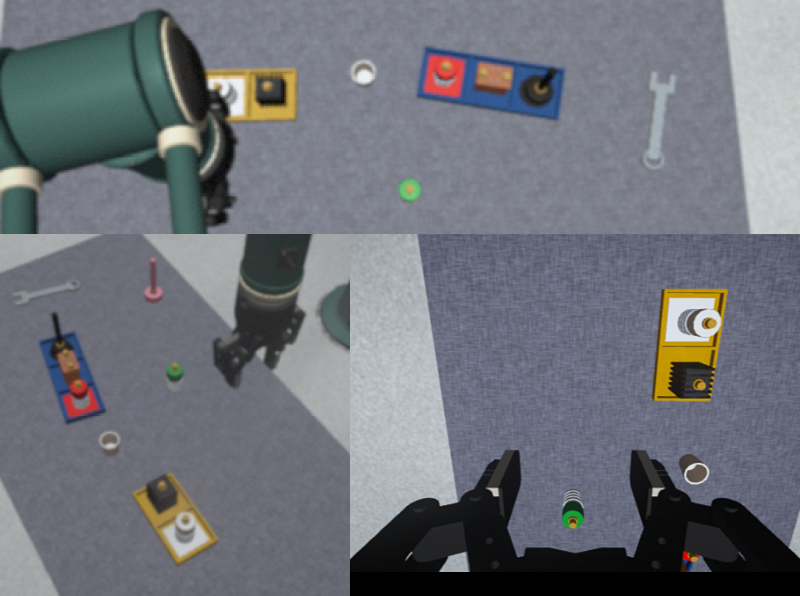

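All five parts stand upright in their compartments: red, filter and antenna in the blue tray, white and load in the yellow. Green and pot read the same positions as at the start, and the wrench (660,120) looks unmoved. I'll let the arm settle and hand in.

Emit:
{"fn": "arm_command", "kwargs": {"rows": [{"tx":0,"ty":0,"tz":0,"ax":0,"ay":0,"az":0,"hand":75},{"tx":0,"ty":0,"tz":0,"ax":0,"ay":0,"az":0,"hand":75},{"tx":0,"ty":0,"tz":0,"ax":0,"ay":0,"az":0,"hand":75},{"tx":0,"ty":0,"tz":0,"ax":0,"ay":0,"az":0,"hand":75},{"tx":0,"ty":0,"tz":0,"ax":0,"ay":0,"az":0,"hand":75},{"tx":0,"ty":0,"tz":0,"ax":0,"ay":0,"az":0,"hand":75},{"tx":0,"ty":0,"tz":0,"ax":0,"ay":0,"az":0,"hand":75},{"tx":0,"ty":0,"tz":0,"ax":0,"ay":0,"az":0,"hand":75}]}}

```text
time_s: 38.7
ee_pos: [0.4597, 0.136, 0.2464]
orientation: [2.221, 2.221, 0.0]
contact_force: [0.9, 0.3, 0.1]
finger_gap: 0.705
```

```bash
python3 -c "
from plant import job_done;print(job_done())"
```

```text
the job is handed in; nothing more can be done
None
```

All five parts are in their compartments and the job was handed in at 38.7 s of robot time. They went in the order asked: red attenuator, filter and antenna in the blue tray, then white attenuator and dummy load in the yellow tray. Each was lowered slowly onto the tray floor before release; contact force readings stayed within about 6 N.

- **Placement:** the last pictures show all five upright in the right compartments, and the filter's long side runs along the tray. The red attenuator measured about 2 mm from its target in the top view. The load and white attenuator read 3–4 mm off, but those readings are less certain. The arm partly hid the white attenuator, and the yellow tray is close in colour to the brass connectors. The filter and antenna were checked only by eye in the pictures.
- **Undisturbed things:** the green attenuator and pot measured at the same positions as at the start. The wrench and the pink antenna look unmoved in the pictures; I did not measure them.
- **Checks that failed or disagreed:** the first two move calls were refused because fields were left out. The load was gripped with the tool about 5 mm from its measured x, so the jaws may have shifted it slightly on the bench before lifting.

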